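Index the chip carousel and present the cassette to the inspection camera

TASK

Bring the chip cassette out from under the carousel's amber hood: lift the black sprung knob on the turret, swing the turret by it one station (72 degrees) counter-clockwise seen from above, and let the plunger drop fully home in the next hole. Then draw that cassette out by its grip tab and present it to the inspection camera: tab uppermost, a flat face square to the lens (which looks slightly downwards), the middle of its window on the lens axis 120 mm in front of the glass. Finish while still holding it there, steady in the air, with the turret left locked, without touching the camera or its stand, and with the spare cassette and everything else on the bench left alone.

Things in the scene. Friction and masses are not known exactly. Their poses are not given: they have to be found in the camera images.
- carousel: Fixed base of the indexing carousel, 236 mm across. Origin on the table, on the turret's vertical axis. Angles given here are measured about this axis from the carousel's +x, counter-clockwise from above. Its -x side faces the robot within 17 degrees. Carousel and camera stand may be either way round, left or right.
- hood (a point): Centre of the top of the hood over the 108 degree station: amber roof 90 mm wide, 35 to 140 mm from the axis, 134 to 138 mm above the table, on an outer wall 136 to 141 mm from the axis. It prevents a grasp from above; its sides are open and the cassette passes out 11 mm below the roof.
- turret (a joint): Rotation (rad) of the turret: disc of 224 mm diameter, top at 45 mm, five slotted nests 80 mm from the axis, hub of 20 mm radius up to 65 mm. 0 = start, cassette at 108 degrees under the hood; positive = counter-clockwise. Next station 1.257: cassette at 180 degrees, faces still radial. Stops at -0.02 and 1.277 (the pin drops in there too). 0.06 N m friction; locked with the plunger down.
- plunger (a joint): Lift (m) of the sprung index plunger: 0 = home, its pin 12 mm deep in a hole of the base; above 0.013 the turret turns freely; stop at 0.020. The spring pulls down with 4.5 N at home, 7.5 N at the top. Let go between holes, the pin rides on the base at 0.012; it drops in within about 0.025 rad of a hole.
- knob (a point): Mid-height of the plunger's knob, on its axis: black upright cylinder, 22 mm diameter, 30 mm tall, 95 mm from the turret axis, at 216 degrees at the start, going round with the turret to 288 degrees. With the plunger home this point is 83 mm above the table (knob 68 to 98 mm). Below it a collar of 28 mm diameter, top at 57 mm.
- cassette: Chip cassette under the hood: white plate 10 mm thick (x), 44 wide (y), 52 tall (z, up), with a grey grip tab on top, 14 mm thick (x), 28 wide (y), from 52 to 78 mm above the underside. Both faces alike. Origin: centre of the underside. At the start x points out from the turret axis. Stands with 1 mm play in a slot 14 mm deep, underside 45 mm above the table. 40 to 85 g.
- window (a point): Centre of the cassette's glass window (28 x 24 mm), 32 mm above the cassette's underside, mid-thickness. Same axes as the cassette.
- focus (a point): Point in the air for the window's centre: on the lens axis, 120 mm before the lens glass, 200 mm above the table, above the small ring mark on the stand's foot plate. Its x axis runs along the lens axis to the camera (25 degrees above level, away from the robot within 20 degrees); y is level; z (up, leaning away from the camera) is where the cassette's tab should point.
- camera: Fixed stand of the inspection camera: foot plate 255 x 90 x 4 mm (from 40 mm before the origin to 215 mm behind it along its x), steel pillar of 24 mm diameter at x = 195 mm. Origin on the table vertically below the focus; its x axis points from the focus to the pillar, level.
- lens (a point): Centre of the lens glass of the camera on the stand, 120 mm from the focus along the lens axis, 251 mm above the table; a ring light of 64 mm diameter surrounds it 8 mm behind the glass, and a white camera box 60 x 60 x 70 mm follows. Same axes as the focus.
- blank: Bystander: plain grey plate 10 x 44 x 34 mm without tab, in the turret nest at 324 degrees; it rides along.
- spare: Bystander: a second cassette like the first, in a low white bench stand between carousel and camera, towards the back. Origin at its underside. Leave it.
- tip_box: Bystander: box of pipette tips, 85 x 125 x 61 mm, to the left. Origin under its centre.
- pipette: Bystander: multichannel pipette lying on the bench to the right, about 230 mm long, 28 mm high. Origin under its middle.
- bottle: Bystander: amber bottle, 60 mm diameter, 120 mm tall, to the left. Origin under its centre.
- jar: Bystander: jar, 64 mm diameter, 75 mm tall, to the right. Origin under its centre.

How it is judged:
On the way, in this order (a step that is already met when the one before it is completed fails the run):
1. the plunger is lifted clear of its hole (value of joint plunger above 0.0125 m and value of joint turret below 0.3 rad), for 0.05 s.
2. the turret stands at the next station and the plunger has dropped home (value of joint turret above 1.2 rad and value of joint plunger below 0.003 m), for 0.2 s.
At the end, for the whole second after the job is handed in: Turret above 1.2 rad, plunger within 3 mm of home; cassette held still by the fingers, touching neither carousel nor camera; window centre within 20 mm of the focus, faces square to the lens axis within 0.2 rad, tab up (z tilt below 0.68 rad), y edge level within 0.2 rad (all of step 2 and distance between window and focus below 0.02 m and angle between the x axis of cassette and the x axis of focus, either way round below 0.2 rad and angle between cassette's own z axis and vertical below 0.68 rad and angle between cassette's own y axis and vertical between 1.37 and 1.77 rad and contact force between cassette and the fingers above 1 N and contact force between cassette and carousel below 0.2 N and contact force between cassette and camera below 0.2 N and linear speed of cassette below 0.03 m/s and angular speed of cassette below 0.3 rad/s); the arm keeps its last pose, push and grip.
It fails at once if the spare cassette or another bystander is moved by more than 30 mm (distance of any of spare, tip_box, pipette, bottle, jar from where it was at the start of the episode above 0.03 m).
It fails at once if the camera or its stand is touched (contact force between any of the arm, the fingers, cassette and camera above 0.5 N).
It also fails if it takes over 54 s, if anything falls off the work surface, if the arm or the gripper's body presses on something with over 40 N, if the wrist force passes 120 N, or if a joint passes its speed limit or range.

ROBOT

A 6-joint arm with a two-finger parallel gripper is mounted at the origin on the work surface. World frame = base frame: x ahead of the robot, y to its left, z up, the work surface at z = 0. Lengths are in m, angles in rad, forces in N, time in s.
With the tool pointing down it reaches from about 0.35 to 0.8 m from the base axis. Payload 7.3 kg.
Tool frame: the origin (TCP) lies between the finger pads; the fingertips stand ahead of it and the grasp point (between the pads) lies 5 mm behind it (ctrl.tip_reach is the z of the fingertips in the tool frame, in m); z points along the fingers, y is the line along which they close (so a half turn about z gives the same grasp; the last joint's range is limited). The gripper opens to 85 mm and grips with 20 to 120 N. Pads are 22 mm wide; open, the fingers measure 114 mm over their backs; the gripper's body (76 mm by 85 mm) begins 54 mm behind the grasp point. The pads swing forward as they close: fully open they stand 13 mm farther back than shut.
Start: joints at [-1.325, 0.342, 1.524, -0, 1.275, -0.146], TCP at [0.2, -0.485, 0.245] pointing down, gripper open.
Joint ranges: [-2.53, 2.53], [-0.77, 2.02], [0.04, 2.7], [-1, 4.14], [0.28, 2.66], [-3.11, 3.11]. Speed limits (rad/s): [2.57, 2.57, 3.14, 3.14, 3.14, 3.14].

INTERFACE

Orientations are given as a unit quaternion [w, x, y, z].
In Python, from station import ctrl gives the robot as it stands.
- The arm moves only by the tool arm_command, never from a script. Its argument "plan" is a list of rows, each a list of 7 numbers: the opening, from 0 (shut) to 1 (fully open), then the shift along the tool's x, y, z in m, then the turn, a rotation vector about the tool's x, y, z in degrees. In form: [[hand, x, y, z, wx, wy, wz], ...]. A call has 1 to 20 rows; each row shifts and turns the commanded pose from where the row before left it, along the tool's axes as they then stand; what a row does not reach is not made up. A row lasts 1/12 s, in which the tool goes at most 41.7 mm and 7.16 degrees, less where a joint would pass 70% of its speed; a pose out of reach is approached as far as the arm can. A call with a gripper value outside its range is refused whole. The fingers move at their own pace and stop on an object; "force" is the grip in N (left out, the last holds). Time passes only in rows, so rows that do not move let the fingers close. It gives the time, the measured TCP pose, the force, the opening and the grip force at its end, in the units of the state.
- ctrl.observe(): the state, without advancing time (a new reading comes with each control period).
- ctrl.get_image(name): name is "side" or "top"; returns the picture (400x640x3 uint8, red, green, blue); there is no depth.
- ctrl.calibration(name): a dict with "fov_y" (degrees; the focal length in pixels is half the picture's height over the tangent of half this angle, whatever the lens; pixels are square), "cx", "cy" (the principal point, pixels), "k1" (the pictures are not rectified: a ray, as slopes to the right and down, at radius r is drawn at 1 + k1 r^2 times it, then the intrinsics apply), "R" (3x3) and "t" (3): a world point X has camera coordinates R X + t. Camera axes: x right, y down, z forward; pixel columns grow to the right and rows downward; lengths in m; the calibration is good to about 2 mm. A picture is of the moment at which its call begins. calibration takes no time and is no camera call.
- ctrl.job_done(): hands the job in; it is judged then, once.
The state is a dict: "time": time; "joint_positions": joint angles; "qvel": joint speeds; "joint_efforts": joint torques, N m; "tool_pos": TCP position; "ee_rot": TCP orientation; "ft_force": force on the tool from outside, world axes, zero at the start; "moment": the same for the moment, N m; "opening": finger opening in m; "finger_force": force on a finger pad.
Only numpy, scipy, OpenCV 4.12 (cv2) and the standard library are available. Lean on these libraries where they do the work, as an engineer would, in place of code of your own. Each camera call takes 0.05 s, during which the arm holds its last target. There are 200 camera calls.

## Working session

There is one attempt and no reset: what is moved stays moved. The work goes in short steps, Python scripts to look and compute and a tool call to move; the robot and the scene stay as the last step left them, time stands still between calls to the robot, and variables do not carry over. Pictures are saved under pics/ and viewed, at most 10 in all, crops included, and the job is handed in when it is done.

Besides the shell and the picture viewer there is one more tool, called after "Emit:" as name([rows], argument=value, ...), one row to a line, values as JSON. arm_command: Moves the arm, as the interface text tells. Its arguments: {"type":"object","properties":{"plan":{"type":"array"},"force":{"type":"number"}},"required":["plan"]}

```bash
ls; mkdir -p pics; python3 - <<'E'
from station import ctrl
import cv2
for n in("side","top"):
    cv2.imwrite(f"pics/{n}0.png",ctrl.get_image(n)[:,:,::-1]); print(n,ctrl.calibration(n))
print(ctrl.observe(),ctrl.tip_reach)
E
```

```text
pics
side {'fov_y': 46.37479100206502, 'cx': 318.13540406470463, 'cy': 199.5402086574012, 'k1': -0.0012029195648440559, 'R': array([[ 0.9272619 , -0.37379447,  0.02151897],
       [-0.20725429, -0.56029719, -0.80194309],
       [ 0.31181891,  0.73915137, -0.59701275]]), 't': array([-0.50845066,  0.24699494,  1.46901008])}
top {'fov_y': 57.84177469664667, 'cx': 325.0613331378978, 'cy': 200.6344257465668, 'k1': -0.0854576430852362, 'R': array([[-0.02637816, -0.99928344,  0.02714419],
       [-0.99739606,  0.0244857 , -0.06783473],
       [ 0.06712148, -0.02886286, -0.99732725]]), 't': array([-0.01075014,  0.55748535,  1.31837723])}
{'time': 0.1, 'joint_positions': array([-1.32500617e+00,  3.42608283e-01,  1.52489786e+00,  4.52746270e-07,
        1.27537397e+00, -1.45999943e-01]), 'qvel': array([-0.00044517, -0.00171253, -0.00145719,  0.00142824,  0.00109322,
       -0.00170775]), 'joint_efforts': array([ 1.85922268e-03, -4.34447944e+01, -2.46490628e+01, -1.94173390e-04,
        4.70628147e-03, -9.20512520e-06]), 'tool_pos': array([ 0.20040969, -0.48489626,  0.24472692]), 'ee_rot': array([-6.42940532e-04,  9.80873655e-01,  1.94644439e-01, -3.18894403e-05]), 'ft_force': array([-0.21278586,  0.00058074, -0.23712322]), 'moment': array([0.00945477, 0.01002697, 0.06410975]), 'finger_force': 0.0, 'opening': 0.08536409026245653} 0.014
```

View pics/top0.png

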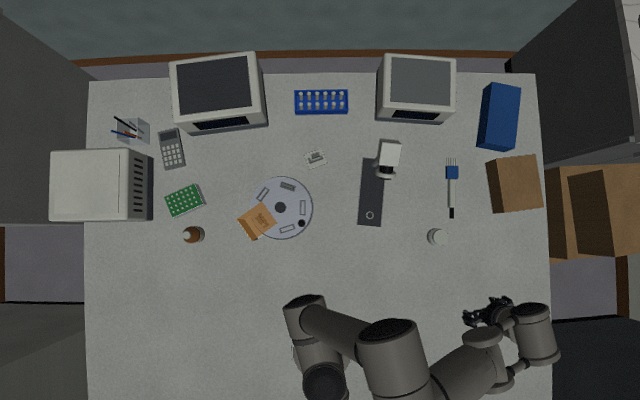

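View pics/side0.png

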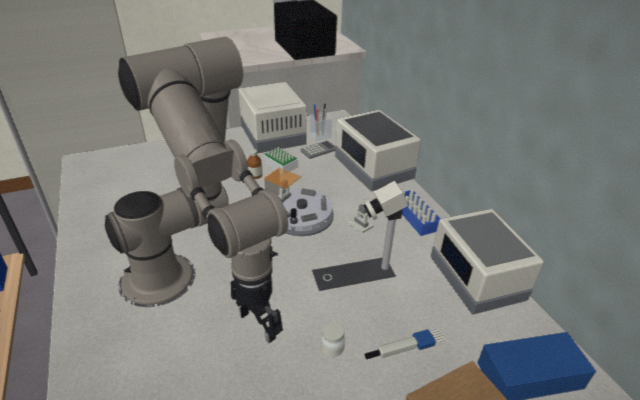

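The top view shows the carousel around (283,207), with the amber hood at (257,222), the knob at (302,223), the camera foot plate from (370,225) to (380,158), its ring mark at (370,215) and the spare at (317,157). Next I'll measure these from masks and rays.

```bash
cat > h.py <<'E'
from station import ctrl
import numpy as np, cv2
from scipy.spatial.transform import Rotation as Ro
def K(c):
    f=200/np.tan(np.radians(c['fov_y']/2)); return np.array([[f,0,c['cx']],[0,f,c['cy']],[0,0,1.]])
# k1 model: draw = slope*(1+k1 r^2)  == OpenCV distortion
def ray(n,px):
    c=ctrl.calibration(n); u=cv2.undistortPoints(np.array(px,float).reshape(-1,1,2),K(c),np.array([c['k1'],0,0,0,0.])).reshape(-1,2)
    d=np.c_[u,np.ones(len(u))]@c['R']; return -c['R'].T@c['t'],d
def onplane(n,px,z):
    o,d=ray(n,px); return o+d*((z-o[2])/d[:,2])[:,None]
def proj(n,X):
    c=ctrl.calibration(n); return cv2.projectPoints(np.array(X,float).reshape(-1,3),cv2.Rodrigues(c['R'])[0],c['t'],K(c),np.array([c['k1'],0,0,0,0.]))[0].reshape(-1,2)
def tri(p,q):
    (o1,d1),(o2,d2)=ray("top",[p]),ray("side",[q]); A=np.c_[d1[0],-d2[0]]
    s=np.linalg.lstsq(A,o2-o1,rcond=None)[0]; a,b=o1+s[0]*d1[0],o2+s[1]*d2[0]; return (a+b)/2,np.linalg.norm(a-b)
def grab(n): return ctrl.get_image(n)
def blobs(m,amin=15):
    n,l,s,c=cv2.connectedComponentsWithStats(m.astype(np.uint8)); return [(s[i,4],c[i].round(1),s[i,:4]) for i in range(1,n) if s[i,4]>=amin]
E
python3 - <<'E'
from h import *
im=cv2.imread("pics/top0.png")[:,:,::-1]; hsv=cv2.cvtColor(im,cv2.COLOR_RGB2HSV)
w=np.zeros(im.shape[:2],bool); w[165:250,225:325]=1
g=hsv[:,:,2]
h=(hsv[:,:,1]>90)&w
for b in blobs(h): print("amber",b, onplane("top",[b[1]],.138))
a=cv2.minAreaRect(np.argwhere(h)[:,::-1].astype(np.float32)); print(a,onplane("top",cv2.boxPoints(a),.138))
d=(g<75)&w&~h
for b in blobs(d): print("dark",b,[onplane("top",[b[1]],z)[0].round(4) for z in(.065,.098)])
p=(g<110)
w2=np.zeros_like(w); w2[150:235,350:400]=1
for b in blobs((g<105)&w2,100): print("plate",b)
m=((g<105)&w2).astype(np.uint8)
c=max(cv2.findContours(m,0,2)[0],key=cv2.contourArea); r=cv2.minAreaRect(c); print(r,onplane("top",cv2.boxPoints(r),.004))
big=np.hstack([cv2.resize(im[165:250,225:325],None,fx=4,fy=4,interpolation=cv2.INTER_CUBIC),cv2.resize(im[145:230,340:440],None,fx=4,fy=4,interpolation=cv2.INTER_CUBIC)])
cv2.imwrite("pics/crop.png",big[:,:,::-1])
E
```

```text
amber (np.int32(810), array([256.4, 220.9]), array([237, 202,  40,  39], dtype=int32)) [[0.48671492 0.21008981 0.138     ]]
((267.02056884765625, 217.0548095703125), (32.420406341552734, 58.2864990234375), 69.44395446777344) [[0.51796106 0.2847999  0.138     ]
 [0.58235007 0.10034042 0.138     ]
 [0.47941534 0.06430055 0.138     ]
 [0.4156887  0.24795204 0.138     ]]
dark (np.int32(91), array([279.8, 206.9]), array([275, 202,  11,  11], dtype=int32)) [array([0.5356, 0.1379, 0.065 ]), array([0.5338, 0.1348, 0.098 ])]
dark (np.int32(38), array([301.2, 222.9]), array([298, 220,   7,   7], dtype=int32)) [array([0.4768, 0.0632, 0.065 ]), array([0.4766, 0.0619, 0.098 ])]
plate (np.int32(1671), array([371.9, 190.8]), array([357, 150,  39,  77], dtype=int32))
((376.58709716796875, 187.92599487304688), (34.29286575317383, 76.15547943115234), 4.635463237762451) [[ 0.4659463  -0.1400735   0.004     ]
 [ 0.75243624 -0.17295851  0.004     ]
 [ 0.73951397 -0.30361579  0.004     ]
 [ 0.45199232 -0.26843296  0.004     ]]
```

View pics/crop.png

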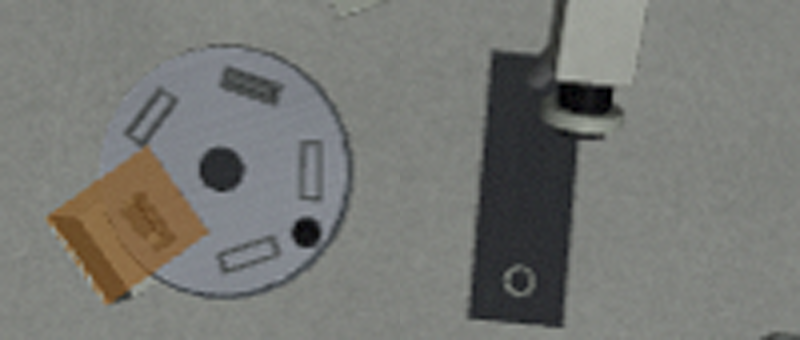

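The crop shows the turret disc, hub (280,207) and knob (301,223). It also shows the hood to the left with the cassette beneath it, the blank at about 340°, and the foot plate with its ring mark at about (370,215). Next I'll refine the axis, yaw and focus frame, with a check against the side view.

```bash
python3 - <<'E'
from h import *
im=cv2.imread("pics/top0.png")[:,:,::-1]; sd=cv2.imread("pics/side0.png")[:,:,::-1]
hub=onplane("top",[[279.8,206.9]],.064)[0]; k=onplane("top",[[301.2,222.9]],.094)[0]
g=cv2.cvtColor(sd,cv2.COLOR_RGB2HSV)[:,:,2]
w=np.zeros(g.shape,bool); w[185:240,272:340]=1
for b in blobs((g<60)&w,8): print("side dark",b)
print("expected side hub,knob",proj("side",[hub,k-[0,0,.011]]))
v=k-hub; r=np.hypot(*v[:2]); a=np.degrees(np.arctan2(v[1],v[0])); print("hub",hub,"knob",k,"r",r,"yaw",a+360-216)
# nest rectangles as check: blank top plate, and hood
hood=onplane("top",[[256.4,220.9]],.136)[0]-hub; print("hood",np.hypot(*hood[:2]),np.degrees(np.arctan2(hood[1],hood[0]))-108)
# disc rim
# ring mark
gt=cv2.cvtColor(im,cv2.COLOR_RGB2GRAY).astype(float)
q=gt[207:224,362:379]; bw=q>85; ys,xs=np.where(bw); print((xs.mean()+362,ys.mean()+207,bw.sum()))
ring=onplane("top",[[xs.mean()+362,ys.mean()+207]],.004)[0]
cr=onplane("top",np.array([[470,318],[563,325],[493,50]])/4+[[240,145]],.004)  # left block offset
cr=onplane("top",np.array([[70,318],[163,325],[93,50]])/4+[[340,145]],.004)
print("ring",ring,"corners",cr, "width",np.linalg.norm(cr[0]-cr[1]),"len",np.linalg.norm(cr[2]-cr[0]))
print("head",np.degrees(np.arctan2(*(cr[2]-cr[0])[[1,0]])),np.degrees(np.arctan2(*(cr[0]-cr[1])[[1,0]]))-90)
print("front edge to ring",np.linalg.norm((cr[0]+cr[1])/2-ring))
gs=cv2.cvtColor(sd,cv2.COLOR_RGB2GRAY); q=gs[270:285,318:337]; bw=q>110;ys,xs=np.where(bw); print("side ring",xs.mean()+318,ys.mean()+270,bw.sum(),"exp",proj("side",[ring]))
pl=cv2.minAreaRect(cv2.findContours(cv2.inRange(gt[150:235,350:400],0,75),0,2)[0][0]);
# lens: ring light in top
E
```

```text
side dark (np.int32(21), array([302.9, 205.6]), array([300, 203,   7,   5], dtype=int32))
side dark (np.int32(45), array([293.1, 213.2]), array([290, 209,   6,  10], dtype=int32))
side dark (np.int32(8), array([294. , 221.5]), array([292, 221,   5,   2], dtype=int32))
expected side hub,knob [[301.10208336 201.55059242]
 [292.70736214 213.10424052]]
hub [0.53562008 0.1380376  0.064     ] knob [0.47663188 0.06204612 0.094     ] r 0.09619933945487907 yaw 16.179680218751315
hood 0.08733158994237109 16.03002480548838
(np.float64(369.46153846153845), np.float64(214.8846153846154), np.int64(26))
ring [ 0.50050197 -0.19022924  0.004     ] corners [[ 0.46581137 -0.14412086  0.004     ]
 [ 0.45685    -0.2313235   0.004     ]
 [ 0.71813686 -0.17430418  0.004     ]] width 0.08766187860292786 len 0.25412435244885545
head -6.821341138411231 -5.867399287695406
front edge to ring 0.03925143492114477
side ring 327.375 277.625 16 exp [[326.59038343 277.2400374 ]]
```

```bash
cat >> h.py <<'E'
def rows(Rt,pt,n):
    s=ctrl.observe(); q=s['ee_rot']; R0=Ro.from_quat(q[[1,2,3,0]])
    w=(R0.inv()*Rt).as_rotvec()/n; E=Ro.from_rotvec(w).as_matrix(); S=np.zeros((3,3)); P=np.eye(3)
    for _ in range(n): S+=P; P=P@E
    d=np.linalg.solve(S,R0.inv().apply(np.array(pt)-s['tool_pos']))
    return d.round(4),np.degrees(w).round(2)
def down(h):  # tool z down, tool y at heading h (deg)
    y=np.array([np.cos(np.radians(h)),np.sin(np.radians(h)),0]); z=np.array([0,0,-1.]); return Ro.from_matrix(np.c_[np.cross(y,z),y,z])
def st():
    s=ctrl.observe(); q=s['ee_rot']; M=Ro.from_quat(q[[1,2,3,0]]).as_matrix()
    print("t",round(s['time'],2),"p",s['tool_pos'].round(4),"yhead",np.degrees(np.arctan2(M[1,1],M[0,1])).round(2),"z",M[:,2].round(3),"F",s['ft_force'].round(2),"M",s['moment'].round(2),"op",s['opening'].round(4),"ff",s['finger_force'],"j",s['joint_positions'].round(2))
E
python3 - <<'E'
from h import *
st(); print(rows(down(-37.8),[.4766,.062,.20],18))
E
```

```text
Traceback (most recent call last):
  File "h.py", line 30, in st
    print("t",round(s['time'],2),"p",s['tool_pos'].round(4),"yhead",np.degrees(np.arctan2(M[1,1],M[0,1])).round(2),"z",M[:,2].round(3),"F",s['ft_force'].round(2),"M",s['moment'].round(2),"op",s['opening'].round(4),"ff",s['finger_force'],"j",s['joint_positions'].round(2))
                                                                                                                                                                                                ^^^^^^^^^^^^^^^^^^
AttributeError: 'float' object has no attribute 'round'
```

```bash
sed -i "s/s\['opening'\].round(4)/round(s['opening'],4)/" h.py
python3 - <<'E'
from h import *
st(); print(rows(down(-37.8),[.4766,.062,.20],18))
E
```

```text
t 0.1 p [ 0.2004 -0.4849  0.2447] yhead -67.55 z [-0.     0.001 -1.   ] F [-0.21  0.   -0.24] M [0.01 0.01 0.06] op 0.0854 ff 0.0 j [-1.33  0.34  1.52  0.    1.28 -0.15]
(array([ 0.0307, -0.0155,  0.0025]), array([-0.  , -0.  , -1.65]))
```

Emit:
arm_command([
  [0.6,0.0307,-0.0155,0.0025,0,0,-1.65],
  [0.6,0.0307,-0.0155,0.0025,0,0,-1.65],
  [0.6,0.0307,-0.0155,0.0025,0,0,-1.65],
  [0.6,0.0307,-0.0155,0.0025,0,0,-1.65],
  [0.6,0.0307,-0.0155,0.0025,0,0,-1.65],
  [0.6,0.0307,-0.0155,0.0025,0,0,-1.65],
  [0.6,0.0307,-0.0155,0.0025,0,0,-1.65],
  [0.6,0.0307,-0.0155,0.0025,0,0,-1.65],
  [0.6,0.0307,-0.0155,0.0025,0,0,-1.65],
  [0.6,0.0307,-0.0155,0.0025,0,0,-1.65],
  [0.6,0.0307,-0.0155,0.0025,0,0,-1.65],
  [0.6,0.0307,-0.0155,0.0025,0,0,-1.65],
  [0.6,0.0307,-0.0155,0.0025,0,0,-1.65],
  [0.6,0.0307,-0.0155,0.0025,0,0,-1.65],
  [0.6,0.0307,-0.0155,0.0025,0,0,-1.65],
  [0.6,0.0307,-0.0155,0.0025,0,0,-1.65],
  [0.6,0.0307,-0.0155,0.0025,0,0,-1.65],
  [0.6,0.0307,-0.0155,0.0025,0,0,-1.65],
  [0.6,0,0,0,0,0,0],
  [0.6,0,0,0,0,0,0],
], force=60)

```text
time: 1.77
tool_pos: [0.4756, 0.063, 0.1997]
ee_rot: [-0.0, 0.897, 0.441, -0.001]
ft_force: [0.6, -0.3, 0.0]
opening: 0.0513
finger_force: 0.0
```

```bash
python3 - <<'E'
from h import *
st(); print(rows(down(-37.8),[.4766,.062,.080],8))
E
```

```text
t 1.77 p [0.4756 0.063  0.1997] yhead -37.65 z [-0.001 -0.    -1.   ] F [ 0.57 -0.34  0.02] M [-0.03  0.05 -0.02] op 0.0513 ff 0.0 j [-0.03  0.31  1.71 -0.    1.12  0.63]
(array([-0.    ,  0.0002,  0.015 ]), array([-0.01,  0.01,  0.02]))
```

Emit:
arm_command([
  [0.6,0,0.0002,0.015,0,0,0],
  [0.6,0,0.0002,0.015,0,0,0],
  [0.6,0,0.0002,0.015,0,0,0],
  [0.6,0,0.0002,0.015,0,0,0],
  [0.6,0,0.0002,0.015,0,0,0],
  [0.6,0,0.0002,0.015,0,0,0],
  [0.6,0,0.0002,0.015,0,0,0],
  [0.6,0,0.0002,0.015,0,0,0],
  [0.6,0,0,0,0,0,0],
  [0,0,0,0,0,0,0],
  [0,0,0,0,0,0,0],
  [0,0,0,0,0,0,0],
  [0,0,0,0,0,0,0],
  [0,0,0,0,0,0,0],
  [0,0,0,0,0,0,0],
], force=60)

```text
time: 3.02
tool_pos: [0.4777, 0.06, 0.0813]
ee_rot: [0.001, 0.898, 0.44, 0.001]
ft_force: [-1.3, -4.3, 6.2]
opening: 0.0205
finger_force: 58.7
```

```bash
python3 - <<'E'
from h import *
st()
E
```

```text
t 3.02 p [0.4777 0.06   0.0813] yhead -37.84 z [ 0.002 -0.001 -1.   ] F [-1.35 -4.33  6.21] M [-0.59  0.36 -0.05] op 0.0205 ff 58.71507525444031 j [-0.03  0.47  1.85 -0.    0.82  0.63]
```

Emit:
arm_command([
  [0,0,0,-0.004,0,0,0],
  [0,0,0,-0.004,0,0,0],
  [0,0,0,-0.005,0,0,0],
  [0,0,0,-0.005,0,0,0],
  [0,0,0,0,0,0,0],
  [0,0,0,0,0,0,0],
])

```text
time: 3.52
tool_pos: [0.4771, 0.0604, 0.0983]
ee_rot: [0.0, 0.898, 0.44, -0.0]
ft_force: [0.3, -3.5, -7.8]
opening: 0.0206
finger_force: 58.9
```

```bash
python3 - <<'E'
from h import *
st()
c=np.array([.5356,.1379])
p=ctrl.observe()['tool_pos'][:2]; v=p-c; print(np.hypot(*v),np.degrees(np.arctan2(v[1],v[0])))
R=.095;d=np.radians(73/15);print(R*(1-np.cos(d)),R*np.sin(d),73/15)
E
```

```text
t 3.52 p [0.4771 0.0604 0.0983] yhead -37.85 z [-0. -0. -1.] F [ 0.33 -3.55 -7.76] M [-0.6  -0.25 -0.2 ] op 0.0206 ff 58.87263357639313 j [-0.03  0.44  1.84 -0.    0.86  0.63]
0.09710777865708552 -127.06939072473537
0.0003424919930088238 0.008059539559205738 4.866666666666666
```

Emit:
arm_command([
  [0,0.0003,0.008,0,0,0,-4.85],
  [0,0.0003,0.008,0,0,0,-4.85],
  [0,0.0003,0.008,0,0,0,-4.85],
  [0,0.0003,0.008,0,0,0,-4.85],
  [0,0.0003,0.008,0,0,0,-4.85],
  [0,0.0003,0.008,0,0,0,-4.85],
  [0,0.0003,0.008,0,0,0,-4.85],
  [0,0.0003,0.008,0,0,0,-4.85],
  [0,0,0,0,0,0,0],
  [0,0,0,0,0,0,0],
])

```text
time: 4.35
tool_pos: [0.5373, 0.0406, 0.0979]
ee_rot: [0.0, 0.702, 0.712, 0.0]
ft_force: [4.2, -0.2, -8.4]
opening: 0.02
finger_force: 59.2
```

```bash
python3 - <<'E'
from h import *
st()
c=np.array([.5356,.1379])
p=ctrl.observe()['tool_pos'][:2]; v=p-c; print(np.hypot(*v),np.degrees(np.arctan2(v[1],v[0])))
E
```

```text
t 4.35 p [0.5373 0.0406 0.0979] yhead 0.88 z [ 0.001  0.    -1.   ] F [ 4.17 -0.18 -8.4 ] M [-0.03 -0.78 -0.44] op 0.02 ff 59.245784282684326 j [-0.07  0.53  1.68  0.    0.93 -0.08]
0.09735888188959084 -89.00246776306854
```

Emit:
arm_command([
  [0,0.0003,0.0082,0,0,0,-4.95],
  [0,0.0003,0.0082,0,0,0,-4.95],
  [0,0.0003,0.0082,0,0,0,-4.95],
  [0,0.0003,0.0082,0,0,0,-4.95],
  [0,0.0003,0.0082,0,0,0,-4.95],
  [0,0.0003,0.0082,0,0,0,-4.95],
  [0,0.0003,0.0082,0,0,0,-4.95],
  [0,0,0,0,0,0,0],
  [0,0,0,0,0,0,0],
])

```text
time: 5.1
tool_pos: [0.589, 0.0575, 0.0973]
ee_rot: [-0.001, 0.458, 0.889, -0.001]
ft_force: [-1.2, -3.7, -7.3]
opening: 0.0203
finger_force: 59.7
```

```bash
python3 - <<'E'
from h import *
st()
for c in ([.5356,.1379],[.5356,.136]):
    p=ctrl.observe()['tool_pos'][:2]; v=p-c; print(np.hypot(*v),np.degrees(np.arctan2(v[1],v[0]))+ 127.07)
E
```

```text
t 5.1 p [0.589  0.0575 0.0973] yhead 35.5 z [-0.003 -0.001 -1.   ] F [-1.22 -3.66 -7.31] M [-0.09 -0.12  0.35] op 0.0203 ff 59.74076271057129 j [-0.03  0.61  1.52 -0.    1.02 -0.65]
0.09649547977906589 70.6772584554115
0.09491888860933187 71.31207435394631
```

Emit:
arm_command([
  [0,0,0,0.004,0,0,0],
  [0,0,0,0.004,0,0,0],
  [0,0,0,0.004,0,0,0],
  [0,0,0,0.004,0,0,0],
  [0,0,0,0,0,0,0],
  [0,0,0,0,0,0,0],
])

```text
time: 5.6
tool_pos: [0.5895, 0.0578, 0.0818]
ee_rot: [-0.001, 0.457, 0.889, -0.0]
ft_force: [-5.0, -1.7, -5.4]
opening: 0.0206
finger_force: 60.2
```

```bash
python3 - <<'E'
from h import *
st()
E
```

```text
t 5.6 p [0.5895 0.0578 0.0818] yhead 35.56 z [-0.002  0.    -1.   ] F [-4.99 -1.71 -5.41] M [-0.    0.39  0.5 ] op 0.0206 ff 60.19019901752472 j [-0.03  0.63  1.53  0.    0.98 -0.65]
```

Emit:
arm_command([
  [0.6,0,0,0,0,0,0],
  [0.6,0,0,0,0,0,0],
  [0.6,0,0,0,0,0,0],
  [0.6,0,0,0,0,0,0],
  [0.6,0,0,-0.015,0,0,0],
  [0.6,0,0,-0.02,0,0,0],
  [0.6,0,0,-0.03,0,0,0],
  [0.6,0,0,-0.03,0,0,0],
  [0.6,0,0,-0.03,0,0,0],
  [0.6,0,0,0,0,0,0],
])

```text
time: 6.43
tool_pos: [0.5937, 0.0577, 0.2144]
ee_rot: [0.006, 0.457, 0.889, 0.003]
ft_force: [1.5, -0.3, 0.6]
opening: 0.0512
finger_force: 0.0
```

```bash
python3 - <<'E'
from h import *
st()
th=np.radians(196.1); c=np.array([.5356,.1375]); p=c+.08*np.array([np.cos(th),np.sin(th)]); print(p)
print(rows(down(16.1),[*p,.2066],12))
s=grab("side");t=grab("top")
cv2.imwrite("pics/b.png",np.hstack([cv2.resize(s[150:260,230:360],(520,440),interpolation=cv2.INTER_CUBIC),cv2.resize(t[165:250,225:325],(280,440))])[:,:,::-1])
E
```

```text
t 6.43 p [0.5937 0.0577 0.2144] yhead 35.59 z [ 0.013 -0.    -1.   ] F [ 1.45 -0.31  0.57] M [ 0.   -0.05  0.03] op 0.0512 ff 0.0 j [-0.03  0.49  1.38  0.    1.26 -0.65]
[0.45873767 0.11531483]
(array([ 0.0094, -0.0079,  0.0006]), array([0.05, 0.03, 1.62]))
```

View pics/b.png

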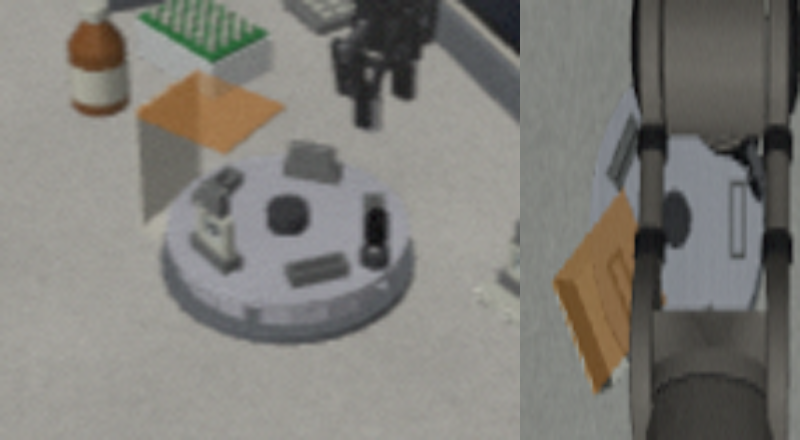

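The side crop shows the turret indexed. The knob is at about (324,206), the white cassette stands free of the hood with its tab near (284,197), and the fingers are clear.

```bash
python3 - <<'E'
from h import *
th=np.radians(304.1); c=np.array([.5356,.1375]); p=c+.095*np.array([np.cos(th),np.sin(th)])
print("knob exp home/12mm up",proj("side",[[*p,.083],[*p,.095]]))
s=grab("side"); g=cv2.cvtColor(s,cv2.COLOR_RGB2HSV)[:,:,2]; w=np.zeros(g.shape,bool); w[195:220,316:333]=1
print([b for b in blobs((g<45)&w,8)])
print("tab exp",proj("side",[[.4587,.1153,.110],[.4587,.1153,.123],[.4587,.1153,.077]]))
st()
E
```

```text
knob exp home/12mm up [[323.06148993 206.75003836]
 [323.1565637  204.04072239]]
[(np.int32(35), array([323.5, 206.4]), array([322, 202,   4,  10], dtype=int32))]
tab exp [[282.69393753 199.28591578]
 [282.60498519 196.28703139]
 [282.91599965 206.77186392]]
t 6.58 p [0.5905 0.0578 0.2073] yhead 35.59 z [ 0.001  0.    -1.   ] F [-0.11  0.5  -1.09] M [ 0.02 -0.03 -0.01] op 0.0515 ff 0.0 j [-0.03  0.5   1.39  0.    1.26 -0.65]
```

Emit:
arm_command([
  [0.6,0.0094,-0.0079,0.0006,0.05,0.03,1.62],
  [0.6,0.0094,-0.0079,0.0006,0.05,0.03,1.62],
  [0.6,0.0094,-0.0079,0.0006,0.05,0.03,1.62],
  [0.6,0.0094,-0.0079,0.0006,0.05,0.03,1.62],
  [0.6,0.0094,-0.0079,0.0006,0.05,0.03,1.62],
  [0.6,0.0094,-0.0079,0.0006,0.05,0.03,1.62],
  [0.6,0.0094,-0.0079,0.0006,0.05,0.03,1.62],
  [0.6,0.0094,-0.0079,0.0006,0.05,0.03,1.62],
  [0.6,0.0094,-0.0079,0.0006,0.05,0.03,1.62],
  [0.6,0.0094,-0.0079,0.0006,0.05,0.03,1.62],
  [0.6,0.0094,-0.0079,0.0006,0.05,0.03,1.62],
  [0.6,0.0094,-0.0079,0.0006,0.05,0.03,1.62],
  [0.6,0,0,0,0,0,0],
  [0.6,0,0,0,0,0,0],
])

```text
time: 7.75
tool_pos: [0.4553, 0.1157, 0.2]
ee_rot: [-0.006, 0.6, 0.8, -0.004]
ft_force: [0.2, -0.7, 0.0]
opening: 0.0514
finger_force: 0.0
```

```bash
python3 - <<'E'
from h import *
st(); print(rows(down(16.1),[.4587,.1153,.107],6))
s=grab("side")
cv2.imwrite("pics/c.png",cv2.resize(s[140:260,230:370],(700,600),interpolation=cv2.INTER_CUBIC)[:,:,::-1])
E
```

```text
t 7.75 p [0.4553 0.1157 0.2   ] yhead 16.25 z [-0.014  0.001 -1.   ] F [ 0.16 -0.75  0.03] M [-0.04  0.01  0.04] op 0.0514 ff 0.0 j [ 0.08  0.29  1.73  0.    1.13 -0.2 ]
(array([-0.0003,  0.0006,  0.0155]), array([-0.12, -0.04,  0.02]))
```

View pics/c.png

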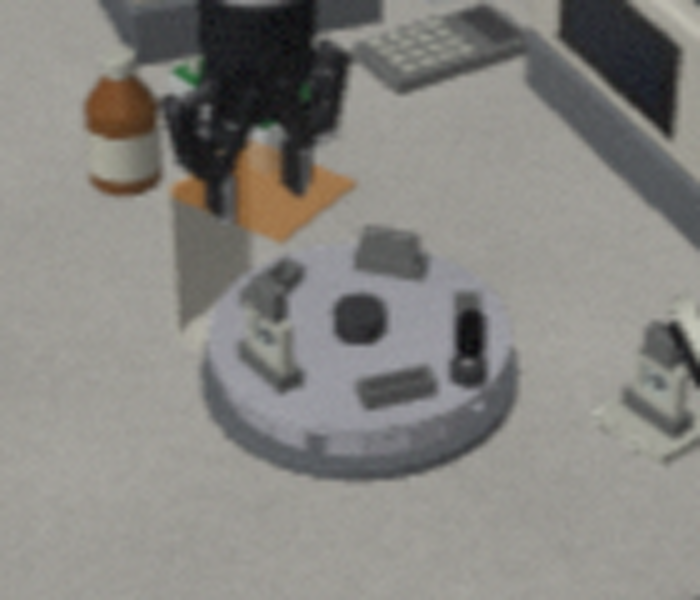

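The fingers straddle the cassette. Its tab is at about (283,199), within a pixel of the predicted point, and the knob is home, so I'll descend and grip.

Emit:
arm_command([
  [0.6,0,0.0002,0.0155,0,0,0],
  [0.6,0,0.0002,0.0155,0,0,0],
  [0.6,0,0.0002,0.0155,0,0,0],
  [0.6,0,0.0002,0.0155,0,0,0],
  [0.6,0,0.0002,0.0155,0,0,0],
  [0.6,0,0.0002,0.0155,0,0,0],
  [0.6,0,0,0,0,0,0],
  [0.6,0,0,0,0,0,0],
])

```text
time: 8.47
tool_pos: [0.4558, 0.1157, 0.1072]
ee_rot: [-0.006, 0.601, 0.799, -0.004]
ft_force: [-0.0, 0.3, -0.3]
opening: 0.0509
finger_force: 0.0
```

```bash
python3 - <<'E'
from h import *
st(); print(rows(down(16.1),[.4587,.1153,.107],1))
E
```

```text
t 8.47 p [0.4558 0.1157 0.1072] yhead 16.15 z [-0.014  0.001 -1.   ] F [-0.04  0.33 -0.27] M [-0.02 -0.01 -0.01] op 0.0509 ff 0.0 j [ 0.08  0.42  1.85  0.    0.89 -0.2 ]
(array([-0.0011,  0.0026,  0.0001]), array([-0.76, -0.27,  0.05]))
```

Emit:
arm_command([
  [0.6,-0.001,0.0025,0,-0.75,-0.25,0],
  [0.6,0,0,0,0,0,0],
  [0,0,0,0,0,0,0],
  [0,0,0,0,0,0,0],
  [0,0,0,0,0,0,0],
  [0,0,0,0,0,0,0],
  [0,0,0,0,0,0,0],
  [0,0,0,0,0,0,0],
], force=40)

```text
time: 9.13
tool_pos: [0.4587, 0.1158, 0.1083]
ee_rot: [0.001, 0.601, 0.8, 0.001]
ft_force: [-1.1, 0.3, 5.9]
opening: 0.0133
finger_force: 39.7
```

```bash
python3 - <<'E'
from h import *
st()
E
```

```text
t 9.13 p [0.4587 0.1158 0.1083] yhead 16.17 z [ 0.003  0.    -1.   ] F [-1.12  0.25  5.87] M [-0.06  0.22 -0.04] op 0.0133 ff 39.74492847919464 j [ 0.08  0.41  1.85  0.    0.87 -0.2 ]
```

Emit:
arm_command([
  [0,0,0,-0.008,0,0,0],
  [0,0,0,-0.012,0,0,0],
  [0,0,0,-0.02,0,0,0],
  [0,0,0,-0.025,0,0,0],
  [0,0,0,-0.03,0,0,0],
  [0,0,0,-0.025,0,0,0],
  [0,0,0,0,0,0,0],
  [0,0,0,0,0,0,0],
])

```text
time: 9.8
tool_pos: [0.4588, 0.1158, 0.2292]
ee_rot: [0.002, 0.601, 0.799, 0.002]
ft_force: [-0.1, -0.8, -1.3]
opening: 0.0135
finger_force: 39.2
```

```bash
cat >> h.py <<'E'
def target(h=-6.4,F=(.5005,-.1902,.200),off=.0313):
    a,t=np.radians(h),np.radians(25); H=np.array([np.cos(a),np.sin(a),0]); k=np.array([0,0,1.])
    y=np.cos(t)*H+np.sin(t)*k; z=np.sin(t)*H-np.cos(t)*k
    return Ro.from_matrix(np.c_[np.cross(y,z),y,z]), np.array(F)-off*z
E
python3 - <<'E'
from h import *
st(); R,p=target(); print(p, rows(R,p,18))
E
```

```text
t 9.8 p [0.4588 0.1158 0.2292] yhead 16.16 z [ 0.005  0.001 -1.   ] F [-0.15 -0.8  -1.25] M [-0.07 -0.05 -0.02] op 0.0135 ff 39.18617248535156 j [ 0.08  0.26  1.69  0.    1.19 -0.2 ]
[ 0.48735449 -0.18872549  0.22836743] (array([-0.0171, -0.0001,  0.0003]), array([-1.35, -0.27,  1.23]))
```

Emit:
arm_command([
  [0,-0.0171,-0.0001,0.0003,-1.35,-0.27,1.23],
  [0,-0.0171,-0.0001,0.0003,-1.35,-0.27,1.23],
  [0,-0.0171,-0.0001,0.0003,-1.35,-0.27,1.23],
  [0,-0.0171,-0.0001,0.0003,-1.35,-0.27,1.23],
  [0,-0.0171,-0.0001,0.0003,-1.35,-0.27,1.23],
  [0,-0.0171,-0.0001,0.0003,-1.35,-0.27,1.23],
  [0,-0.0171,-0.0001,0.0003,-1.35,-0.27,1.23],
  [0,-0.0171,-0.0001,0.0003,-1.35,-0.27,1.23],
  [0,-0.0171,-0.0001,0.0003,-1.35,-0.27,1.23],
  [0,-0.0171,-0.0001,0.0003,-1.35,-0.27,1.23],
  [0,-0.0171,-0.0001,0.0003,-1.35,-0.27,1.23],
  [0,-0.0171,-0.0001,0.0003,-1.35,-0.27,1.23],
  [0,-0.0171,-0.0001,0.0003,-1.35,-0.27,1.23],
  [0,-0.0171,-0.0001,0.0003,-1.35,-0.27,1.23],
  [0,0,0,0,0,0,0],
  [0,0,0,0,0,0,0],
])

```text
time: 11.13
tool_pos: [0.49, -0.1207, 0.2258]
ee_rot: [0.123, 0.705, 0.689, 0.111]
ft_force: [-0.7, 0.2, -0.0]
opening: 0.0129
finger_force: 39.1
```

```bash
python3 - <<'E'
from h import *
st(); R,p=target(); print(p, rows(R,p,5))
s=grab("side");print(proj("side",[[.5005,-.1902,.2]]))
cv2.imwrite("pics/d.png",cv2.resize(s[130:290,230:430],(750,600),interpolation=cv2.INTER_CUBIC)[:,:,::-1])
E
```

```text
t 11.13 p [ 0.49   -0.1207  0.2258] yhead -1.2 z [ 0.327 -0.021 -0.945] F [-0.72  0.22 -0.02] M [0.01 0.21 0.02] op 0.0129 ff 39.11016404628754 j [-0.47  0.17  1.87  0.18  0.8  -0.56]
[ 0.48735449 -0.18872549  0.22836743] (array([-0.0136,  0.0004, -0.0003]), array([-1.17, -0.23,  0.97]))
[[328.75353662 230.13378013]]
```

View pics/d.png

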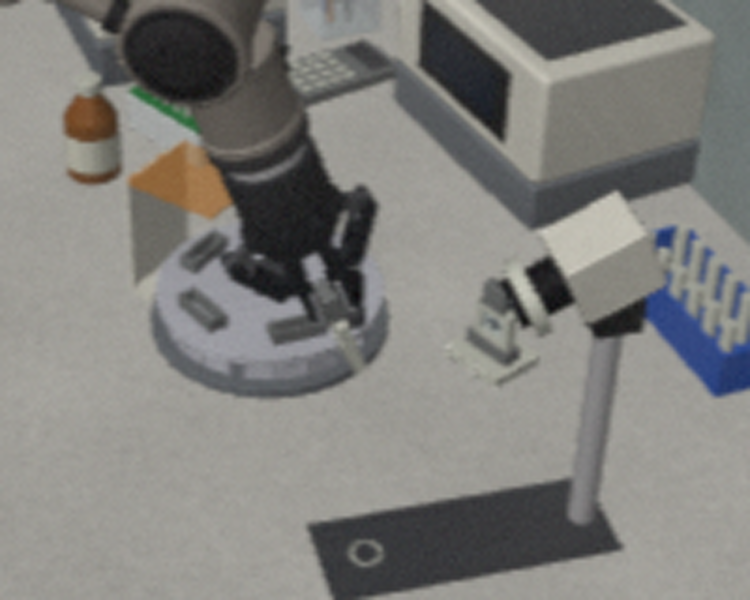

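The cassette is held, tilted, at crop (345,330), with the lens about 100 px to the right and well clear. I'll finish the approach.

Emit:
arm_command([
  [0,-0.0136,0.0004,-0.0003,-1.17,-0.23,0.97],
  [0,-0.0136,0.0004,-0.0003,-1.17,-0.23,0.97],
  [0,-0.0136,0.0004,-0.0003,-1.17,-0.23,0.97],
  [0,-0.0136,0.0004,-0.0003,-1.17,-0.23,0.97],
  [0,-0.0136,0.0004,-0.0003,-1.17,-0.23,0.97],
  [0,0,0,0,0,0,0],
  [0,0,0,0,0,0,0],
  [0,0,0,0,0,0,0],
])

```text
time: 11.85
tool_pos: [0.4883, -0.1874, 0.2296]
ee_rot: [0.162, 0.727, 0.652, 0.145]
ft_force: [-0.0, -0.3, -1.2]
opening: 0.013
finger_force: 39.1
```

```bash
python3 - <<'E'
from h import *
st(); R,p=target(); print(p, rows(R,p,2))
s=grab("side");t=grab("top");print(proj("side",[[.5005,-.1902,.2]]),proj("top",[[.5005,-.1902,.2]]))
cv2.imwrite("pics/e.png",cv2.resize(s[150:310,260:440],(675,600),interpolation=cv2.INTER_CUBIC)[:,:,::-1])
E
```

```text
t 11.85 p [ 0.4883 -0.1874  0.2296] yhead -6.2 z [ 0.422 -0.046 -0.906] F [-0.04 -0.31 -1.17] M [ 0.05  0.25 -0.01] op 0.013 ff 39.11713421344757 j [-0.64  0.16  1.9   0.33  0.72 -0.74]
[ 0.48735449 -0.18872549  0.22836743] (array([-0.0007, -0.0006,  0.0004]), array([ 0.05, -0.03,  0.09]))
[[328.75353662 230.13378013]] [[378.57842855 213.13374764]]
```

View pics/e.png

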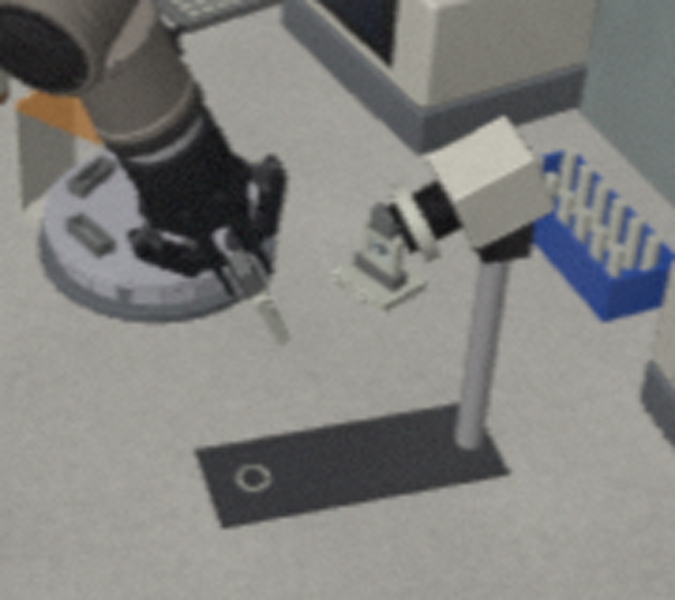

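The plate is centred at crop (265,305), against a predicted window point of (258,300), and it lies on the extended lens axis with the stand untouched. I'll let it settle and hand in.

Emit:
arm_command([
  [0,-0.0014,-0.0012,0.0008,0,0,0],
  [0,0,0,0,0,0,0],
  [0,0,0,0,0,0,0],
  [0,0,0,0,0,0,0],
  [0,0,0,0,0,0,0],
  [0,0,0,0,0,0,0],
])

```text
time: 12.45
tool_pos: [0.4874, -0.1898, 0.2287]
ee_rot: [0.163, 0.727, 0.651, 0.145]
ft_force: [1.1, 0.8, -0.6]
opening: 0.0137
finger_force: 39.1
```

```bash
python3 - <<'E'
from h import *
st(); print(ctrl.job_done())
E
```

```text
t 12.45 p [ 0.4874 -0.1898  0.2287] yhead -6.26 z [ 0.423 -0.048 -0.905] F [ 1.06  0.78 -0.61] M [0.02 0.23 0.02] op 0.0137 ff 39.117536544799805 j [-0.64  0.16  1.91  0.34  0.72 -0.75]
the job is handed in; nothing more can be done
None
```

I indexed the turret one station and the plunger measured home. At hand-in (12.5 s) the gripper was holding the cassette still in front of the lens, about 1 mm from the target pose by the arm's reading. No verdict was returned.

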